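Hang the draining basket on its drip stand

ROBOT

A 6-joint arm with a two-finger parallel gripper is mounted at the origin on a cart in front of the work surface, level with it; the furniture and walls round the work are solid. World frame = base frame: x ahead of the robot, y to its left, z up, the work surface at z = 0. Lengths are in m, angles in rad, forces in N, time in s.
With the tool pointing down it reaches from about 0.35 to 0.775 m from the base axis. Payload 7.3 kg.
Tool frame: the origin (TCP) lies at the very end of the fingers, on their centre line; the grasp point (between the pads) lies behind it (ctrl.grasp_offset is the y of the grasp point in the tool frame, in m); y points along the fingers, z is the direction in which the jaws open and shut, and the axes are right-handed (so a half turn about y gives the same grasp; the last joint's range is limited). The gripper opens to 92 mm and grips with 3 to 60 N. Pads are 19 mm wide; open, the fingers measure 130 mm over their backs; the gripper's body (75 mm by 190 mm) begins 47 mm behind the grasp point.
Start: joints at [-1.382, 0.342, 1.524, -0, 1.275, -0.146], TCP at [0.173, -0.496, 0.227] pointing down, gripper open.
Joint ranges: [-2.53, 2.53], [-0.77, 2.02], [0.04, 2.7], [-1, 4.14], [0.28, 2.66], [-3.11, 3.11]. Speed limits (rad/s): [2.57, 2.57, 3.14, 3.14, 3.14, 3.14].

INTERFACE

Orientations are given as [roll, pitch, yaw] about the fixed x, y, z axes, in that order (R = Rz(yaw) Ry(pitch) Rx(roll)).
In Python, from rig import ctrl gives the robot as it stands. Calls block until the motion is done:
- ctrl.reach(position, orientation): joint-space move of the TCP to a pose.
- ctrl.move_linear(position, ori=None, max_speed=0.15): straight line of the TCP; ori=None keeps the orientation; max_speed is the mean speed in m/s.
- ctrl.goto_joints(angles): joint-space move.
- ctrl.ungrasp() and ctrl.clamp(effort=None): open the fingers fully, or close them until they stop; effort is the grip in N (None keeps the last).
- ctrl.wait(seconds).
- ctrl.inverse_kinematics(position, orientation): joint angles nearest the present ones, or None.
- ctrl.camera(name): name is "scene" or "top" or "wrist"; returns a dict with "pixels" (384x512x3 uint8, blue, green, red), "fx", "fy", "cx", "cy" (pixels), "rvec" (rotation vector, rad) and "tvec" (3), from world to camera coordinates, as OpenCV has them; the wrist camera has in their place "hand_eye" (4x4, takes a point from camera to tool coordinates, whose origin is the TCP and whose axes are the tool frame's). Camera axes: x right, y down, z forward; pixel columns grow to the right and rows downward; lengths in m; the calibration is good to about 2 mm. A picture is of the moment at which its call begins: read the wrist's pose just before it. There is no depth.
A pose or a line that the arm cannot do raises ctrl.IKError and nothing moves.
- ctrl.job_done(): hands the job in, once; it reports no verdict.
Readings, each from a call of its own:
- ctrl.current_time_s(): time.
- ctrl.current_joint_positions(): joint angles.
- ctrl.current_joint_velocities(): joint speeds.
- ctrl.current_joint_torque(): joint torques, N m.
- ctrl.current_eef_pos(): TCP position.
- ctrl.current_eef_rot(): TCP orientation.
- ctrl.current_wrist_force(): force on the tool from outside, world axes, zero at the start.
- ctrl.current_wrist_torque(): the same for the moment, N m.
- ctrl.current_width(): finger opening in m.
Only numpy, scipy, OpenCV 4.12 (cv2) and the standard library are available. Lean on these libraries where they do the work, as an engineer would, in place of code of your own. Each camera call takes 0.05 s, during which the arm holds its last target. There are 200 camera calls.

TASK

Take the small wire basket with the bronze fragment in it and hang it by its handle on the hook of the drip stand, with the handle down in the bend of the hook and the basket hanging free and about level over the tray. Keep the fragment in the basket, and do not knock the dish, the vial or the tub of cotton buds away or over.

Things in the scene. Friction and masses are not known exactly. Their poses are not given: they have to be found in the camera images.
- basket: Loose open wire basket on the desk or partly on a flat sheet of paper, 120 (x) x 90 (y) x 40 mm high, 0.11 to 0.23 kg, with a rigid wire handle (bail) over it in its plane x = 0 and a blue finger grip on the handle's middle. Origin: centre of its underside, z up. Same either way round (half turn about z).
- bail_mid (a point): Underside of the handle's wire at its middle, (0, 0, 125) mm in the basket's frame; this rests on the hook. 6 mm wire: uprights at y = +-43.5 mm to z = 108, then sloping up to the middle. The window under it is open along x, from the rim (z = 40) to z = 125. Axes as the basket's.
- grip (a point): Point inside the blue plastic finger grip, (0, 0, 154) mm in the basket's frame, 29 mm above bail_mid, 17 mm under the grip's top. The grip measures 14 (x) x 30 (y) x 42 mm, z = 129 to 171; it can be grasped across either width. Axes as the basket's.
- fragment: Corroded green bronze piece, 82 x 36 x 8 mm (long along its own y), 0.06 kg, lying loose on the basket's floor (3 mm thick). Origin: centre of its underside.
- stand: Drip stand, fixed: white tray 165 x 130 x 14 mm (x = -95 to +70 mm), a 10 mm steel post behind it at x = +92 mm, and from the post's top a hook of 8 mm round bar running over the tray in the plane y = 0. The hook's open end points to the stand's -x, roughly toward the robot. Nothing is above the hook. Origin: on the desk straight under the hook's seat, z up.
- seat (a point): Top of the hook's bar at the middle of its level seat (x = -12 to +14 mm), (0, 0, 190) mm in the stand's frame, axes as the stand's. Behind, the bar rises to z = 203 at the post (x = +84); in front it turns up to the tip. 168 mm are free between the bar and the tray's rim below.
- hook_tip (a point): Top of the red ball (11 mm) on the hook's upturned open end, (-34, 0, 217) mm in the stand's frame: 27 mm higher than the seat. The handle must pass over it.
- dish: Bystander: loose round clear dish with small fragments, 60 mm across, 12 mm high, lying left of the basket. Origin: centre of its underside.
- vial: Bystander: loose glass vial with black cap, 22 mm across, 56 mm high, standing. Origin: centre of its underside.
- buds: Bystander: loose clear round tub of cotton buds, 77 mm across, 82 mm high, standing at the back. Origin: centre of its underside.
Mind the look-alikes: they are no part of the job. Of the things that look like the basket, the largest one is meant.

How it is judged:
At the end, for the whole second after the job is handed in: bail_mid lies in the bend of the hook: -25 to +30 mm of the seat along the hook, 25 mm across, -12 to +14 mm in height; the stand carries the basket (over 0.5 N); it hangs within 0.35 rad of level, almost still (0.05 m/s, 0.6 rad/s), the fragment inside it (x of bail_mid in the frame of seat between -0.025 and 0.03 m and y of bail_mid in the frame of seat between -0.025 and 0.025 m and z of bail_mid in the frame of seat between -0.012 and 0.014 m and contact force between basket and stand above 0.5 N and angle between basket's own z axis and vertical below 0.35 rad and linear speed of basket below 0.05 m/s and angular speed of basket below 0.6 rad/s and x of fragment in the frame of basket between -0.06 and 0.06 m and y of fragment in the frame of basket between -0.045 and 0.045 m and z of fragment in the frame of basket between -0.005 and 0.04 m); the robot touches nothing.
It fails at once if the bronze fragment leaves the basket (not (x of fragment in the frame of basket between -0.06 and 0.06 m and y of fragment in the frame of basket between -0.045 and 0.045 m and z of fragment in the frame of basket between -0.005 and 0.04 m)).
It fails at once if the dish is knocked away (more than 25 mm) or over (distance of dish from where it was at the start of the episode above 0.025 m or angle between dish's own z axis and vertical above 0.6 rad).
It fails at once if the vial is knocked away (more than 25 mm) or over (distance of vial from where it was at the start of the episode above 0.025 m or angle between vial's own z axis and vertical above 0.6 rad).
It fails at once if the tub of cotton buds is knocked away (more than 25 mm) or over (distance of buds from where it was at the start of the episode above 0.025 m or angle between buds's own z axis and vertical above 0.6 rad).
It also fails if it takes over 37 s, if anything falls off the work surface, if the arm or the gripper's body presses on something with over 40 N, if the wrist force passes 120 N, or if a joint passes its speed limit or range.

## Working session

There is one attempt and no reset: what is moved stays moved. The work goes in short steps, each a Python script; the robot and the scene stay as the last script left them, time stands still between calls to the robot, and variables do not carry over. Pictures are saved under pics/ and viewed, about 8 in all and at most 12, crops included, and the job is handed in when it is done.

```bash
mkdir -p pics; ls; python3 - <<'E'
from rig import ctrl
import cv2,numpy as np
for n in("scene","top"):
    d=ctrl.camera(n); cv2.imwrite(f"pics/{n}0.png",d["pixels"])
    np.savez(f"{n}.npz",**d)
    R=cv2.Rodrigues(np.array(d["rvec"]))[0]; print(n,d["fx"],d["cx"],d["cy"],"cam at",-R.T@np.array(d["tvec"]).ravel())
print(ctrl.grasp_offset,ctrl.current_eef_rot(),ctrl.current_time_s())
E
```

```text
pics
scene 436.04472014027607 261.88668428537073 196.47067375122887 cam at [0.27108161 0.44599976 1.00512624]
top 415.7681393370566 252.67290025870946 190.72486692925264 cam at [ 0.44151862 -0.20704679  0.99057194]
-0.0188 [-1.57213896e+00  2.35224193e-04 -2.80682742e+00] 0.1
```

View pics/scene0.png

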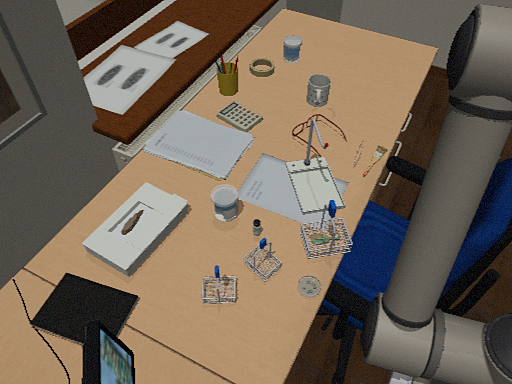

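View pics/top0.png

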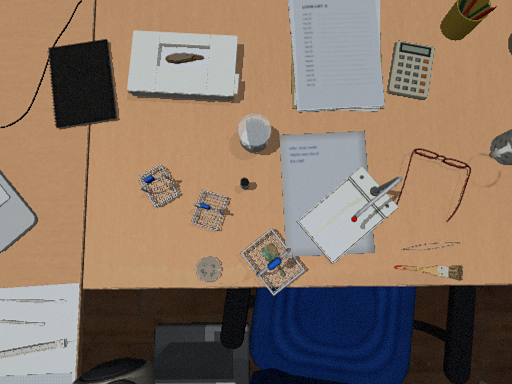

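Three baskets are visible in the top view: (274,262), (211,210) and (159,186). The first is the largest and has the green fragment in it, so it fits. I'll confirm it in one enlarged crop that also takes in the stand.

```bash
python3 - <<'E'
import cv2,numpy as np
t=np.load("top.npz")["pixels"][155:300,190:410]; s=np.load("scene.npz")["pixels"][105:265,235:395]
a=cv2.resize(t,None,fx=3.6,fy=3.6,interpolation=cv2.INTER_CUBIC); cv2.imwrite("pics/tc.png",a)
cv2.imwrite("pics/sc.png",cv2.resize(s,None,fx=3.7,fy=3.7,interpolation=cv2.INTER_CUBIC))
E
```

```text
(no output)
```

View pics/tc.png

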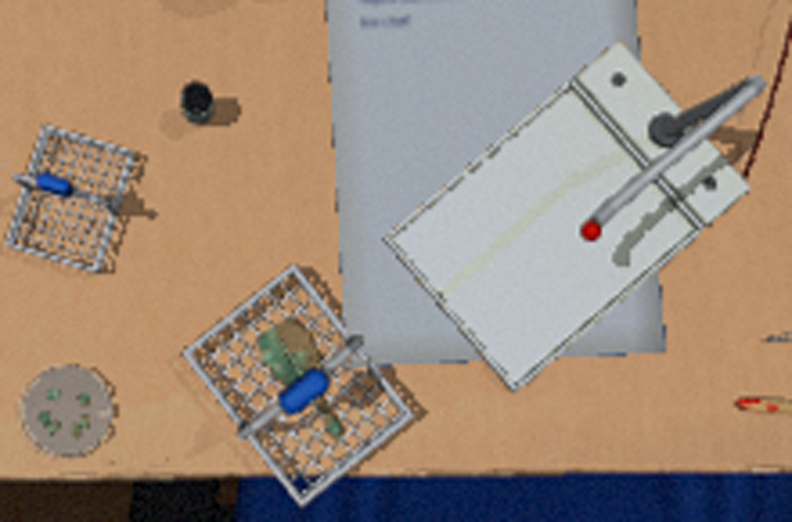

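View pics/sc.png

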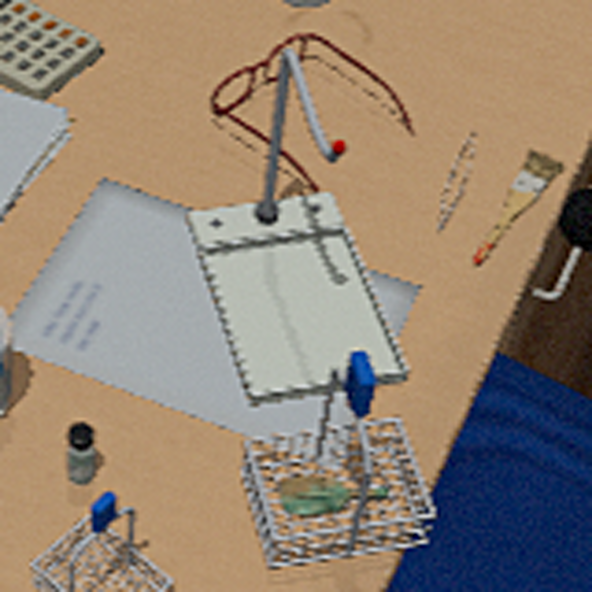

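```bash
cat > h.py <<'E'
import cv2,numpy as np
from scipy.optimize import least_squares
C={n:dict(np.load(n+".npz")) for n in("top","scene")}
def K(d): return np.array([[d["fx"],0,d["cx"]],[0,d["fy"],d["cy"]],[0,0,1]],float)
def proj(n,P):
    d=C[n]; return cv2.projectPoints(np.array(P,float).reshape(-1,1,3),d["rvec"].astype(float),d["tvec"].astype(float),K(d),None)[0][:,0]
def ray(n,p,z):
    d=C[n];R=cv2.Rodrigues(d["rvec"].astype(float))[0];c=-R.T@d["tvec"].ravel()
    v=R.T@np.linalg.solve(K(d),[*p,1]);return c+v*(z-c[2])/v[2]
T=lambda u,v:(190+(u+.5)/3.6-.5,155+(v+.5)/3.6-.5)
S=lambda u,v:(235+(u+.5)/3.7-.5,105+(v+.5)/3.7-.5)
def tw(p,q): # pose xyyaw + local pts
    c,s=np.cos(p[2]),np.sin(p[2]);q=np.array(q);return np.c_[p[0]+c*q[:,0]-s*q[:,1],p[1]+s*q[:,0]+c*q[:,1],q[:,2]]
def fit(obs,p0):
    f=lambda p:np.concatenate([proj(n,tw(p,[q]))[0]-np.array(px) for n,px,q in obs])
    r=least_squares(f,p0,loss="soft_l1");return r.x,f(r.x).reshape(-1,2)
E
python3 - <<'E'
from h import *
for nm,p,z in [("ball",(591,230),.2115),("posttop",(757,85),.203),("postbase",(665,128),.014),("c1",(385,238),.014),("c2",(515,388),.014),("g1",(575,85),.014),("g2",(700,225),.014),("grip",(303,391),.165),("r1",(295,268),.04),("r2",(185,353),.04),("r3",(303,500),.04),("r4",(418,408),.04),("vialcap",(197,100),.056),("dish",(69,410),.006)]:
    print(nm,ray("top",T(*p),z).round(4))
for nm,p,z in [("ball",(338,148),.2115),("grip",(360,384),.15),("postbase",(267,212),.014),("c1",(250,398),.014),("c2",(408,376),.014)]:
    print("S",nm,ray("scene",S(*p),z).round(4))
print("buds",ray("top",(255,132),.082))
E
```

```text
ball [ 0.5003 -0.3922  0.2115]
posttop [ 0.5772 -0.4861  0.203 ]
postbase [ 0.5818 -0.4909  0.014 ]
c1 [ 0.5115 -0.3048  0.014 ]
c2 [ 0.4142 -0.3857  0.014 ]
g1 [ 0.6112 -0.433   0.014 ]
g2 [ 0.5176 -0.5103  0.014 ]
grip [ 0.418 -0.243  0.165]
r1 [ 0.4912 -0.2448  0.04  ]
r2 [ 0.4388 -0.1747  0.04  ]
r3 [ 0.3479 -0.2472  0.04  ]
r4 [ 0.4032 -0.32    0.04  ]
vialcap [ 0.5971 -0.184   0.056 ]
dish [ 0.403  -0.0982  0.006 ]
S ball [ 0.5001 -0.3934  0.2115]
S grip [ 0.4177 -0.2476  0.15  ]
S postbase [ 0.5814 -0.4985  0.014 ]
S c1 [ 0.5122 -0.3047  0.014 ]
S c2 [ 0.4102 -0.3832  0.014 ]
buds [ 0.70771722 -0.20951953  0.082     ]
```

```bash
python3 - <<'E'
from h import *
st=[("top",T(591,230),(-.034,0,.2115)),("scene",S(338,148),(-.034,0,.2115)),
("top",T(385,238),(-.095,.065,.014)),("top",T(515,388),(-.095,-.065,.014)),("scene",S(250,398),(-.095,.065,.014)),("scene",S(408,376),(-.095,-.065,.014)),
("top",T(575,85),(.07,.065,.014)),("top",T(700,225),(.07,-.065,.014)),("top",T(665,128),(.092,0,.014)),("scene",S(267,212),(.092,0,.014))]
p,r=fit(st,[.52,-.42,-.89]);print("stand",p.round(4),r.round(1).tolist())
print("tip",tw(p,[(-.034,0,.217)]))
a=.67
bk=[("top",T(303,391),(0,0,.165)),("scene",S(360,384),(0,0,.150)),
("top",T(295,268),(.06,-.045,.04)),("top",T(185,353),(.06,.045,.04)),("top",T(303,500),(-.06,.045,.04)),("top",T(418,408),(-.06,-.045,.04))]
p,r=fit(bk,[.418,-.245,a]);print("bask",p.round(4),r.round(1).tolist())
from rig import ctrl
print(ctrl.current_eef_pos())
E
```

```text
stand [ 0.5219 -0.4189 -0.889 ] [[0.2, -0.1], [-0.3, 0.2], [-0.3, -0.4], [0.2, 1.1], [-0.2, 0.1], [-0.1, -0.9], [-0.4, -2.2], [1.7, 0.9], [-0.2, 0.8], [-0.6, 1.8]]
tip [[ 0.50046627 -0.39251691  0.217     ]]
bask [ 0.4193 -0.2462  0.67  ] [[1.6, -0.7], [-0.8, 0.1], [-0.3, -1.3], [-0.5, 0.2], [0.5, 1.7], [-0.5, 1.4]]
[ 0.17246363 -0.49547572  0.22612844]
```

Confirmed: it's the largest basket, it holds the green fragment, and the residuals are around 1 px. I'll grasp the grip across its 30 mm width (y), so the jaws open across the hook rather than against the ball. Reachability comes first.

```bash
cat > plan.py <<'E'
import numpy as np
from rig import ctrl
B=np.array([.4193,-.2462]);S=np.array([.5219,-.4189]);sy=-.889
def ori(y): return [-np.pi/2,0,y]
def at(x,z,y=0): return [S[0]+x*np.cos(sy)-y*np.sin(sy),S[1]+x*np.sin(sy)+y*np.cos(sy),z]
E
python3 - <<'E'
from plan import *
for yb in(.67,.67-np.pi):
    print(yb,ctrl.inverse_kinematics([*B,.138],ori(yb)))
for ys in(sy,sy+np.pi):
  for x,z in((-.15,.26),(0,.26),(0,.20)): 
    q=ctrl.inverse_kinematics(at(x,z),ori(ys));print(ys,x,z,None if q is None else np.round(q,2))
ctrl.reach([*B,.24],ori(.67-np.pi))
print(ctrl.current_eef_pos(),ctrl.current_time_s(),ctrl.current_joint_positions())
import cv2
d=ctrl.camera("wrist");np.savez("w.npz",**d);cv2.imwrite("pics/w1.png",d["pixels"])
# project the predicted grip top into the wrist image
from scipy.spatial.transform import Rotation as Ro
R=Ro.from_euler("xyz",ctrl.current_eef_rot()).as_matrix();t=np.array(ctrl.current_eef_pos())
H=d["hand_eye"];p=np.linalg.inv(H)@np.append(R.T@(np.array([*B,.171])-t),1)
print(d["fx"]*p[0]/p[2]+d["cx"],d["fy"]*p[1]/p[2]+d["cy"],p[2])
E
```

```text
0.67 [-0.68871025  0.36741152  1.75733632  0.          1.01684481 -2.92950658]
-2.471592653589793 [-6.88710250e-01  3.67411520e-01  1.75733632e+00 -4.44089210e-16
  1.01684481e+00  2.12086077e-01]
-0.889 -0.15 0.26 [-0.76  0.32  1.47  0.    1.36 -1.44]
-0.889 0 0.26 [-0.79  0.6   1.01  0.    1.53 -1.47]
-0.889 0 0.2 [-0.79  0.63  1.12  0.    1.39 -1.47]
2.252592653589793 -0.15 0.26 [-0.76  0.32  1.47 -0.    1.36  1.7 ]
2.252592653589793 0 0.26 [-0.79  0.6   1.01 -0.    1.53  1.67]
2.252592653589793 0 0.2 [-0.79  0.63  1.12 -0.    1.39  1.67]
[ 0.41897015 -0.24699095  0.23993264] 1.425 [-6.90161167e-01  2.60306451e-01  1.60313737e+00 -4.04817165e-04
  1.27813127e+00  2.11829263e-01]
252.0742779789926 206.16310925503822 0.24145551921809996
```

View pics/w1.png

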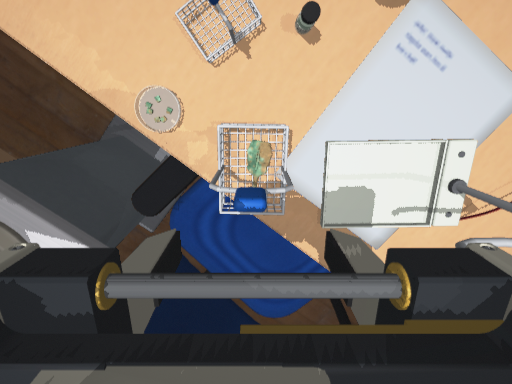

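The wrist view shows the grip at about (251,201), against a prediction of (252,206). The basket is square to the image, so the yaw is right and I can grasp.

```bash
python3 - <<'E'
from plan import *
import cv2
ctrl.move_linear([*B,.138],max_speed=.08)
print(ctrl.current_wrist_force()); ctrl.clamp(35); ctrl.wait(.2)
w0=ctrl.current_width()
ctrl.move_linear([*B,.26],max_speed=.07)
ctrl.wait(.3)
print(w0,ctrl.current_width(),ctrl.current_wrist_force(),ctrl.current_wrist_torque(),ctrl.current_time_s())
ctrl.reach(at(-.15,.262),ori(sy+np.pi)); ctrl.wait(.4)
print(ctrl.current_eef_pos(),at(-.15,.262),ctrl.current_width(),ctrl.current_time_s(),ctrl.current_joint_positions())
a=[ctrl.camera(n)["pixels"] for n in("scene","top")]
o=np.hstack([cv2.resize(a[0][105:265,235:395],(400,400),interpolation=2),cv2.resize(a[1][150:310,230:390],(400,400),interpolation=2)])
cv2.imwrite("pics/g.png",o)
E
```

```text
[ 0.54525016 -0.33684057 -0.38556959]
0.030077926506238438 0.02969980595291616 [ 0.02541406 -0.34762542 -2.25641662] [-0.05473501 -0.0628724   0.01152866] 6.275
[ 0.4273913 -0.3023868  0.2620244] [np.float64(0.4273716824771413), np.float64(-0.3024337079396034), 0.262] 0.02987320331818347 8.0083 [-7.62214190e-01  3.13788676e-01  1.46608827e+00  1.67066745e-05
  1.36167199e+00  1.69735640e+00]
```

View pics/g.png

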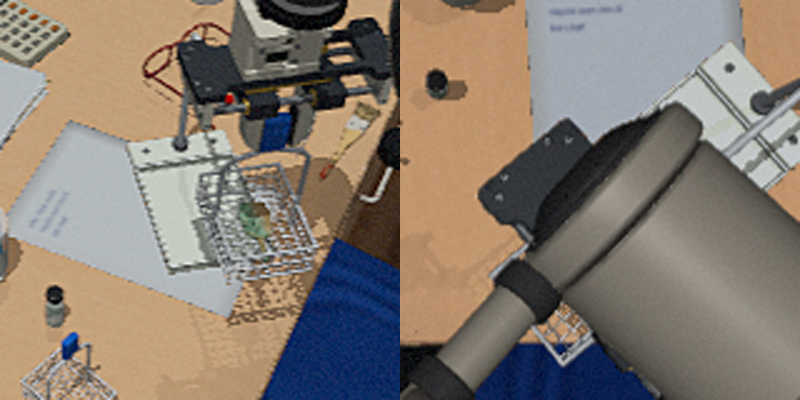

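The basket is held, about level, with the fragment inside. Next I'll pass the handle over the tip and lower it until the hook takes the weight.

```bash
python3 - <<'E'
from plan import *
import cv2
ctrl.move_linear(at(.002,.262),max_speed=.06); ctrl.wait(.3)
print(ctrl.current_wrist_force(),ctrl.current_time_s())
ctrl.move_linear(at(.002,.214),max_speed=.04); ctrl.wait(.2)
z=.214
while z>.196:
    f=ctrl.current_wrist_force();print(round(z,3),np.round(f,2))
    if f[2]>-.7: break
    z-=.002;ctrl.move_linear(at(.002,z),max_speed=.03);ctrl.wait(.1)
print(ctrl.current_time_s(),ctrl.current_eef_pos(),ctrl.current_wrist_torque())
a=ctrl.camera("scene")["pixels"];w=ctrl.camera("wrist")["pixels"]
o=np.hstack([cv2.resize(a[85:225,245:385],(400,400),interpolation=2),cv2.resize(w,(400,400))])
cv2.imwrite("pics/p.png",o)
E
```

```text
[ 0.50842349 -0.73245093 -1.88187952] 11.0917
0.214 [-0.75 -0.54 -2.34]
0.212 [-0.01 -0.69 -2.11]
0.21 [ 0.62  1.02 -2.19]
0.208 [ 0.06  0.64 -2.33]
0.206 [ 0.22  0.74 -2.21]
0.204 [-0.76 -0.85 -2.19]
0.202 [ 0.33 -0.1  -1.07]
0.2 [-0.67  2.24  5.29]
15.0917 [ 0.52335532 -0.42061823  0.20165048] [0.26799912 0.27370757 0.00163191]
```

View pics/p.png

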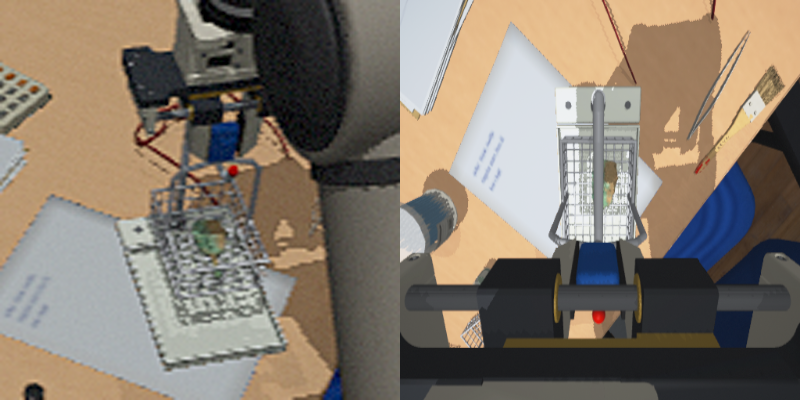

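Contact came at z≈0.201, where 0.203 was predicted. The bar is centred under the handle and the ball sits in front of it. I'll ease back to a light load, release, and retreat upward.

```bash
python3 - <<'E'
from plan import *
import cv2
ctrl.move_linear(at(.002,.2015),max_speed=.03);ctrl.wait(.2);print(ctrl.current_wrist_force())
ctrl.ungrasp();ctrl.wait(.6)
ctrl.move_linear(at(.002,.27),max_speed=.05)
ctrl.move_linear(at(.002,.34),max_speed=.1);print(ctrl.current_wrist_force())
ctrl.reach(at(-.2,.36),ori(sy+np.pi));ctrl.wait(1)
print(ctrl.current_width(),ctrl.current_wrist_force(),ctrl.current_time_s())
a=ctrl.camera("scene")["pixels"];ctrl.wait(.4);b=ctrl.camera("scene")["pixels"];t=ctrl.camera("top")["pixels"]
print("motion",cv2.absdiff(a,b)[85:225,245:385].max(2).__gt__(25).sum())
np.savez("end.npz",s=b,t=t)
o=np.hstack([cv2.resize(b[85:225,245:385],(400,400),interpolation=2),cv2.resize(t[140:300,200:400],(400,400),interpolation=2)])
cv2.imwrite("pics/e.png",o)
E
```

```text
[-0.96736216  1.18511506  2.81205633]
[-0.87602193  0.06019094 -0.99713354]
0.09169525563320943 [-1.18957936 -0.16538953  0.67843525] 21.525
motion 41
```

View pics/e.png

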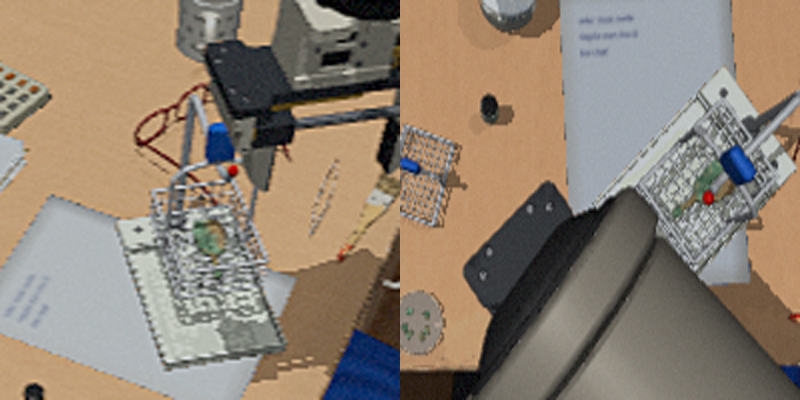

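The basket hangs in the bend. I'll check the residual swing and the tilt numerically before handing in.

```bash
python3 - <<'E'
from plan import *
from h import proj,tw,ray
import cv2
ctrl.wait(2.5)
P=[*S,sy]
def blue(n):
    im=ctrl.camera(n)["pixels"].astype(int);m=np.zeros(im.shape[:2],bool)
    c=proj(n,tw(P,[(0,0,.22)]))[0].astype(int);sl=np.s_[c[1]-22:c[1]+22,c[0]-22:c[0]+22]
    m[sl]=(im[sl][...,0]>120)&(im[sl][...,2]<70);v,u=np.nonzero(m);return im,np.array([u.mean(),v.mean()]).round(2)
prev=None
for i in range(6):
    im,c=blue("scene");print(c,None if prev is None else (abs(im-prev)[85:225,245:385].max(2)>25).sum());prev=im;ctrl.wait(.2)
im,c=blue("top");print("top",c,"grip top/mid predicted",proj("top",tw(P,[(0,0,.236),(0,0,.215)])).round(1).tolist(),"scene pred",proj("scene",tw(P,[(0,0,.215)])).round(1).tolist())
print("rim pred",proj("top",tw(P,[(x,y,.105) for x in(-.06,.06) for y in(-.045,.045)])).round(1).tolist())
print(ctrl.current_time_s())
w=ray("top",c,.232);d=w[:2]-S;print("grip in stand x,y",d@[np.cos(sy),np.sin(sy)],d@[-np.sin(sy),np.cos(sy)])
t=im.astype(np.uint8)
for q in proj("top",tw(P,[(x,y,.105) for x in(-.06,.06) for y in(-.045,.045)])): cv2.drawMarker(t,tuple(int(v) for v in q.round()),(255,0,255),0,5)
cv2.imwrite("pics/f.png",cv2.resize(t[155:275,300:420],(600,600),interpolation=2))
E
```

```text
[321.   129.45] None
[321.   129.45] 24
[321.   129.45] 22
[321.   129.45] 21
[321.   129.45] 18
[321.   129.45] 22
top [370.95 204.88] grip top/mid predicted [[371.1, 205.4], [368.0, 206.7]] scene pred [[322.1, 135.3]]
rim pred [[347.1, 246.6], [319.1, 213.9], [389.3, 210.4], [361.1, 178.4]]
26.125
grip in stand x,y 0.0016383331873276556 0.0005406766487241965
```

View pics/f.png

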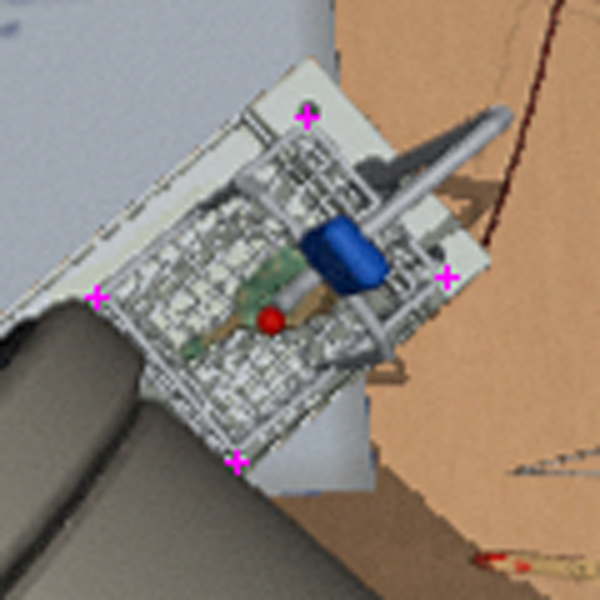

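The basket is still, its grip is within 2 mm of the seat axis, and the rim is about where a level basket's would be. I'm handing in.

```bash
python3 -c "
from rig import ctrl
ctrl.job_done(); print(ctrl.current_time_s())"
```

```text
the job is handed in; nothing more can be done
the job is handed in; nothing more can be done
```

The basket is hanging by its handle on the hook over the tray, and I handed the job in at about 26 s on the robot's clock, inside the 37 s limit. The interface reports no verdict.

I gripped the blue finger grip across its 30 mm width and turned the basket to line up with the hook. I then passed the handle over the tip, lowered it until the hook took the weight, let go and backed away.

**Last checks:**
- **Contact:** the hook took the weight at a tool height of about 0.201 m, where I expected 0.203 m.
- **Position:** after release the grip measured within 2 mm of the seat, both along and across the hook.
- **Stillness:** the grip's image position did not change over about 1.2 s. Around 20 pixels still flickered between pictures, which I took for image noise.
- **Level:** the near corners of the rim matched a level basket, and the far ones were a few millimetres off, so there may be a slight tilt of up to roughly 0.1 rad.
- **Fragment and bystanders:** the fragment is in the basket, and the dish and vial look undisturbed. I did not check the tub of cotton buds at the end, but the arm's path did not go near it.
- **Disagreement:** the scene camera put the grip about 6 px above my prediction. I think my reference point was too low, because the top view agreed to within 1 px.

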